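# Stow a charged battery pack and hasp the case shut

### The job

Take the longer of the two battery packs out of the charger, set it down flat on the rubber mat and let go so that you can take it the other way round, then lower it (do not drop it) the same way up to the floor of the empty pocket in the instrument case. Then shut the lid fully and only after that swing the steel hasp over the lid's catch until it lies flat on the lid. Leave the short pack in its bay and do not disturb the other things on the bench.

Things in the scene. Friction and masses are not known exactly. Their poses are not given: they have to be found in the camera images.
- pack: The longer battery pack: black block 62 (its x) x 38 (y) x 30 mm high, about 0.16 kg, grey label on top. Origin at the centre of its underside, z up. It starts in either bay of the charger, its x along the charger's x. In the bay only its two ends (62 mm apart) can be gripped, in the case's pocket only its long sides (38 mm apart). Either end may come first in the pocket.
- short_pack: The short battery pack, to be left in its bay: same look, 44 x 38 x 30 mm, in the charger's other bay. Origin at the centre of its underside.
- charger: Fixed white two-bay charger, left or right of the mat with the case on the other side. Base plate 100 (x) x 112 (y) x 10 mm; origin at the centre of its underside, z up. The bays run along x and are open at both ends. Between and beside them stand a 12 mm thick middle rib (top 46 mm above the bench) and two 7 mm cheeks (top 44 mm), all 56 mm long in x. A pack's top in a bay is 40 mm above the bench.
- bay_a (a point): Centre of the floor of the charger's bay at its +y side (y = +27 mm), 10 mm above the bench. The bay is 42 mm wide.
- bay_b (a point): The same for the bay at the charger's -y side (y = -27 mm).
- mat: Fixed rubber mat, 150 (x) x 110 (y) x 3 mm, the clear put-down place between charger and case. Origin at the centre of its underside; its top is 3 mm above the bench. It starts empty.
- case: Fixed grey open instrument case, 130 (x) x 200 (y) mm outside, rim 70 mm above the bench, walls 4 mm. Origin at the centre of its underside, z up; x points from the hasp wall (front, nearer the robot) to the lid's hinge wall. A 116 x 52 x 40 mm white accessory box fills the half at +y (centre y = +66 mm).
- pocket (a point): Floor centre of the empty pocket, 5.5 mm above the bench (x 0, y -40 mm in the case; axes as the case). The pack lies here long side along y, gripped across x. End walls 34 mm tall, 44 mm long in x, stand 68 mm apart across y; low ribs, 7 mm above the floor, 44 mm apart across x: 3 mm play all round. Beyond the ribs 35 mm are free to the case's front and back walls.
- lid (a joint): Lid angle in rad: 0 shut, about 1.57 upright, starts 1.6 to 1.9 open. Stiff hinge (0.25 N m friction): it stays where it is left; 2 to 4 N at the edge moves it. End stop at 2.0.
- lid_hinge (a point): Middle of the lid's hinge line, on the case's far rim (x = +65 mm, z = 70 mm in the case). The line runs along the case's y. Lid: grey plate 134 x 204 x 10 mm, mass 0.2 kg, reaching 132 mm from the hinge line; shut, its top is 80 mm above the bench. It is shut by pushing its outer face over and down.
- lid_edge (a point): Middle of the lid's free edge, 130 mm from the hinge line, moves with the lid. A steel catch, a block 10 x 6 x 10 mm high, stands on the lid's outer face 104 mm from the hinge line, in the middle.
- hasp (a joint): Hasp angle in rad: 0 lying flat on the shut lid with the catch through its slot; 1.57 upright; starts 1.8 to 2.2, leaning away from the case. End stop at 2.5. Light friction (0.03 N m): it stays where it is left; about 1 N at its tip moves it.
- hasp_hinge (a point): Middle of the hasp's hinge line on the case's front wall, 83 mm above the bench (x = -71 mm, y = 0 in the case); the line runs along the case's y.
- hasp_tip (a point): Tip of the hasp, 68 mm from its hinge line. Steel strap 30 mm wide, 4 mm thick, 40 g, with a slot 14 mm wide from 22 to 42 mm and a plain tab from 42 to 68 mm from the hinge line.
- bottle: Bystander: water bottle standing behind the mat, 68 mm across, 190 mm tall. Origin under its centre.
- meter: Bystander: yellow hand meter lying flat, 145 (x) x 74 x 42 mm. Origin at the centre of its underside.
- phone: Bystander: phone lying flat, 150 (x) x 72 x 9 mm. Origin at the centre of its underside.
- screwdriver: Bystander: screwdriver 170 mm long lying along its x.
- flux_jar: Bystander: small white jar, 32 mm across, 55 mm tall, beside the charger. Origin under its centre.
- tape: Bystander: roll of tape lying flat, 42 mm across, 18 mm high, on the charger's other side. Origin under its centre.
- breadboard: Bystander: small circuit board, 85 (x) x 55 x 13 mm. Origin at the centre of its underside.
Not all that is in view belongs to the job. What is shaped like the case but orange is not meant.

How it is judged:
By the outcome, as a careful person would: the job done as asked, in the order asked, and still so for the second after the job is handed in, with the robot touching nothing.
It also fails if it takes over 72 s, if anything falls off the work surface, if the arm or the gripper's body presses on something with over 40 N, if the wrist force passes 120 N, or if a joint passes its speed limit or range.

### The arm

A 6-joint arm with a two-finger parallel gripper is mounted at the origin on the work surface. World frame = base frame: x ahead of the robot, y to its left, z up, the work surface at z = 0. Lengths are in mm, angles in rad, forces in N, time in s.
With the tool pointing down it reaches from about 300 to 775 mm from the base axis. Payload 14.6 kg.
Tool frame: the origin (TCP) lies on the centre line of the jaws, within the pads' length; the fingertips stand 8 mm ahead of it and the grasp point (between the pads) lies 11 mm behind it; z points along the fingers, y is the direction in which the jaws open and shut (so a half turn about z gives the same grasp; the last joint's range is limited). The gripper opens to 94 mm and grips with 3 to 60 N. Pads are 16 mm wide; open, the fingers measure 119 mm over their backs; the gripper's body (75 mm by 177 mm) begins 78 mm behind the grasp point.
Start: joints at [-1.405, 0.3, 1.521, -0, 1.321, -0.067], TCP at [126.88, -535.155, 213.446] pointing down, gripper open.
Joint ranges: [-3.03, 3.03], [-0.79, 2.21], [0.23, 2.52], [-1.04, 4.18], [0, 3.07], [-2.55, 2.55]. Speed limits (rad/s): [2.22, 2.22, 2.57, 3.14, 3.14, 3.14].

### API

Orientations are given as [roll, pitch, yaw] about the fixed x, y, z axes, in that order (R = Rz(yaw) Ry(pitch) Rx(roll)).
In Python, from cell import read_state, cams, manip gives the robot as it stands.
- The arm moves only by the shell command python3 -m handwheel 'ROWS' [OPENING] [FORCE]. ROWS is JSON, a list of rows, each a list of 4 numbers: the shift along the tool's x, y, z in m, then the turn about the tool's z in degrees. In form: [[dx, dy, dz, turn], ...]. A call has 1 to 5 rows; each row is the pose to reach, as a shift and turn from the pose measured when the call began, along the tool's axes at that moment; what a row does not reach only later rows make up. A row lasts 1/8 s, in which the tool goes at most 62.5 mm and 10.7 degrees, less where a joint would pass 70% of its speed; a pose out of reach is approached as far as the arm can. A call with a gripper value outside its range is refused whole. OPENING is the closure, from 0 (fully open) to 1 (shut), set as the call begins (- or left out, the last holds). The fingers move at their own pace and stop on an object; FORCE is the grip in N (left out, the last holds). Time passes only in rows, so rows that repeat a pose let the fingers close. It gives the time, the measured TCP pose, the force and the opening at its end, in the units of the state.
- read_state(): the state, without advancing time (a new reading comes with each control period).
- cams.camera(name): name is "side" or "top"; returns the picture (400x640x3 uint8, red, green, blue); there is no depth.
- cams.get_calibration(name): a dict with "vertical_fov" (degrees; the focal length in pixels is half the picture's height over the tangent of half this angle, whatever the lens; pixels are square), "cx", "cy" (the principal point, pixels), "dist_coeffs" ([k1, k2, p1, p2, k3] as OpenCV has them; the pictures are not rectified), "R" (3x3) and "t" (3): a world point X has camera coordinates R X + t. Camera axes: x right, y down, z forward; pixel columns grow to the right and rows downward; lengths in mm; the calibration is good to about 2 mm. A picture is of the moment at which its call begins. get_calibration takes no time and is no camera call.
- manip.sign_off(): hands the job in, once; it reports no verdict.
The state is a dict: "clock": time; "joints": joint angles; "qd": joint speeds; "effort": joint torques, N m; "eef_pos": TCP position; "eef_rot": TCP orientation; "wrist_force": force on the tool from outside, world axes, zero at the start; "moment": the same for the moment, N m; "finger_gap": finger opening in mm.
Only numpy, scipy, OpenCV 4.12 (cv2) and the standard library are available. Lean on these libraries where they do the work, as an engineer would, in place of code of your own. Each camera call takes 0.05 s, during which the arm holds its last target. There are 200 camera calls.

## Working session

There is one attempt and no reset: what is moved stays moved. The work goes in short steps, Python scripts to look and compute and a shell command to move; the robot and the scene stay as the last step left them, time stands still between calls to the robot, and variables do not carry over. Pictures are saved under pics/ and viewed, about 8 in all and at most 12, crops included, and the job is handed in when it is done.

```bash
ls; mkdir -p pics; python3 - <<'E'
from cell import read_state, cams
import cv2
for n in("top","side"):
    cv2.imwrite(f"pics/{n}0.png",cams.camera(n)[:,:,::-1]); print(n,cams.get_calibration(n))
print(read_state())
E
```

```text
pics
top {'vertical_fov': 49.04307869127287, 'cx': 321.05234421754, 'cy': 201.53343027224372, 'dist_coeffs': array([0.02363525, 0.        , 0.        , 0.        , 0.        ]), 'R': array([[-7.39936336e-02, -9.97258455e-01,  7.18171194e-04],
       [-9.75743645e-01,  7.22484796e-02, -2.06650664e-01],
       [ 2.06032235e-01, -1.59915845e-02, -9.78414527e-01]]), 't': array([  29.58473601,  514.91396379, 1336.90918887])}
side {'vertical_fov': 47.98914941742095, 'cx': 319.23785605945193, 'cy': 214.27532129034356, 'dist_coeffs': array([0.00190446, 0.        , 0.        , 0.        , 0.        ]), 'R': array([[-0.77272233, -0.63466612,  0.00995619],
       [-0.44733447,  0.53337912, -0.71791266],
       [ 0.45032441, -0.55920089, -0.69606199]]), 't': array([ 405.88816278,  286.47546532, 1167.67529979])}
{'clock': 0.1, 'joints': array([-1.40458405e+00,  3.00380687e-01,  1.52150765e+00, -3.13162613e-05,
        1.32071716e+00, -6.66092694e-02]), 'qd': array([-1.14416930e-04, -1.05431470e-03, -1.26691315e-03,  1.99181408e-03,
        6.15265743e-05, -1.29946926e-03]), 'effort': array([ 3.09913055e-03, -5.32643330e+01, -3.53282654e+01,  7.09975488e-02,
        2.34877708e-02, -6.93775200e-05]), 'eef_pos': array([ 126.84474653, -534.93903166,  212.96698772]), 'eef_rot': array([-3.14058003e+00, -3.71480574e-05,  2.32829295e-01]), 'wrist_force': array([ 0.23436929, -0.26283627,  0.26387638]), 'moment': array([ 0.01798109, -0.00517251, -0.01525481]), 'finger_gap': 94.03030981940336}
```

View pics/top0.png

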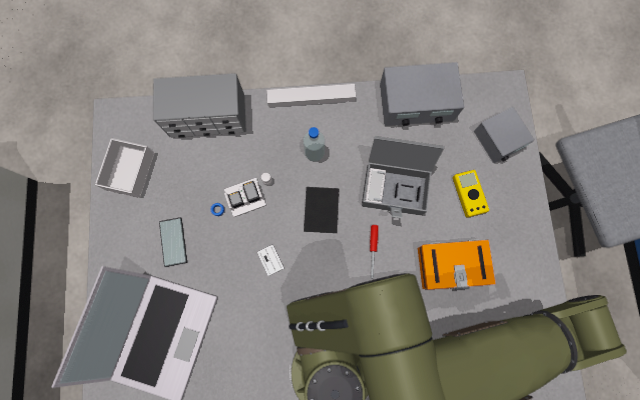

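View pics/side0.png

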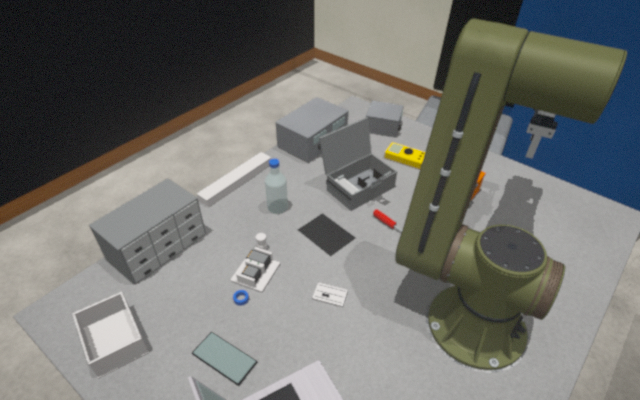

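Top: charger about (245,196), mat (321,210), case (397,187) with the lid open behind and the hasp at (396,216). Orange decoy at (457,265). Next I'll enlarge the charger and case.

```bash
python3 - <<'E'
import cv2
im=cv2.imread("pics/top0.png")
def crop(n,x0,y0,w,h,s):
    c=cv2.resize(im[y0:y0+h,x0:x0+w],None,fx=s,fy=s,interpolation=cv2.INTER_CUBIC)
    for i in range(0,w,10): cv2.putText(c,str(x0+i),(i*s,10),0,.35,(0,0,255),1); cv2.line(c,(i*s,12),(i*s,18),(0,0,255),1)
    for i in range(0,h,10): cv2.putText(c,str(y0+i),(0,i*s+4),0,.35,(0,0,255),1); cv2.line(c,(22,i*s),(28,i*s),(0,0,255),1)
    cv2.imwrite(n,c)
crop("pics/chg.png",205,165,75,58,10)
crop("pics/case.png",352,130,98,98,6)
E
```

```text
(no output)
```

View pics/chg.png

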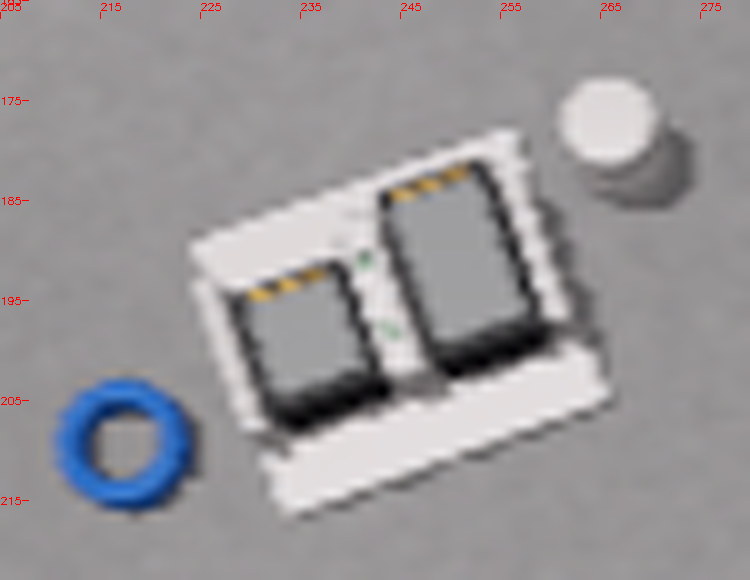

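View pics/case.png

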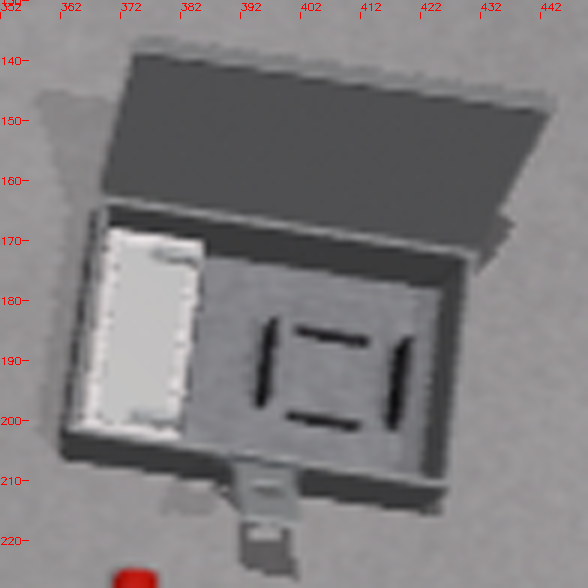

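Charger plate corners are at (224,189.5), (256.5,178), (266,204.5) and (233.5,216.5). The long pack is in the right-hand bay. Case rim corners are at (367.8,164.5), (362.5,202), (426.3,211.7) and (431.2,172.5). I'll fit poses from these.

```bash
cat > h.py <<'E'
import numpy as np, cv2
from scipy.optimize import least_squares
from cell import read_state, cams
def K(n):
    c=cams.get_calibration(n); f=200/np.tan(np.radians(c["vertical_fov"]/2))
    return np.array([[f,0,c["cx"]],[0,f,c["cy"]],[0,0,1]]),c["dist_coeffs"],c["R"],c["t"]
def proj(n,P):
    k,d,R,t=K(n); return cv2.projectPoints(np.asarray(P,float).reshape(-1,3),cv2.Rodrigues(R)[0],t,k,d)[0][:,0]
def unproj(n,uv,z):
    k,d,R,t=K(n); u=cv2.undistortPoints(np.asarray(uv,float).reshape(-1,1,2),k,d)[:,0]
    D=np.c_[u,np.ones(len(u))]@R; C=-R.T@t
    return C+D*((z-C[2])/D[:,2])[:,None]
def place(p,L):
    L=np.asarray(L,float); c,s=np.cos(p[2]),np.sin(p[2])
    return np.c_[p[0]+c*L[:,0]-s*L[:,1],p[1]+s*L[:,0]+c*L[:,1],L[:,2]]
def fit(n,L,uv,p0):
    r=least_squares(lambda p:(proj(n,place(p,L))-uv).ravel(),p0,x_scale=[10,10,.1]); return r.x,r.fun.reshape(-1,2)
E
python3 - <<'E'
from h import *
np.set_printoptions(precision=2,suppress=True)
k,d,R,t=K("top");print("cam",-R.T@t)
c,r=fit("top",[[50,56,10],[50,-56,10],[-50,-56,10],[-50,56,10]],[[224.2,189.5],[256.7,178],[266,204.8],[233.8,216.5]],[500,150,.2]);print("charger",c,r.tolist())
g,r=fit("top",[[65,100,70],[-65,100,70],[-65,-100,70],[65,-100,70]],[[367.8,164.5],[362.5,202],[426.3,211.7],[431.2,172.5]],[500,-250,-.1]);print("case",g,r.tolist())
for y in(27,-27):print("bay",y,place(c,[[0,y,10]]),proj("top",place(c,[[31,y+19,40],[31,y-19,40],[-31,y-19,40],[-31,y+19,40]])).tolist())
print("pocket",place(g,[[0,-40,5.5]]))
print("ribs",proj("top",place(g,[[22,-18,12.5],[22,-62,12.5],[-22,-18,12.5],[-22,-62,12.5]])).tolist())
print("walls",proj("top",place(g,[[22,-6,39.5],[-22,-6,39.5],[22,-74,39.5],[-22,-74,39.5]])).tolist())
for th in(1.6,1.7,1.8,1.9):
  print("lid",th,proj("top",place(g,[[65-132*np.cos(th),s*102,70+132*np.sin(th)] for s in(1,-1)])).tolist())
for th in(1.8,2.0,2.2):
  print("hasp",th,proj("top",place(g,[[-71+68*np.cos(th),s*15,83+68*np.sin(th)] for s in(1,-1)])).tolist())
m=unproj("top",[[307,187],[339,188.5],[337,233],[304,231.5]],3);print("mat",m.mean(0),m[:,:2].tolist())
print("jar,tape,bottle,screwdr",unproj("top",[[265.8,177]],55)[0],unproj("top",[[217.5,209.5]],18)[0],unproj("top",[[314,132]],190)[0],unproj("top",[[375,226],[374,275]],10)[:,:2].tolist())
E
```

```text
cam [ 229.17   13.68 1414.44]
charger [558.15 237.62   0.29] [[-0.02572779111375212, -0.4725988692871681], [-0.2460465489306216, -0.5287466791847066], [0.3588724086579873, 0.39189829857272684], [-0.08910798634911998, 0.5787118059692489]]
case [ 539.83 -250.1    -0.22] [[0.22641931130749526, -1.1466999584089308], [0.2291989375470962, 0.780910824027842], [0.15860007391137287, 0.47425710671862475], [-0.6187181155269172, -0.1457052646423449]]
bay 27 [[550.55 263.53  10.  ]] [[226.95968442603436, 191.15695905614243], [238.20345251815775, 187.1260796052498], [244.32715961534058, 204.7726652276339], [233.00230405114598, 208.87671565801116]]
bay -27 [[565.74 211.71  10.  ]] [[242.92207132479626, 185.4340023076389], [254.09260986772438, 181.42721338150977], [260.33049072570253, 198.97168301672474], [249.0797334083923, 203.05010581608326]]
pocket [[ 530.95 -289.1     5.5 ]]
ribs [[400.10820248989967, 185.9956935294582], [413.4396292136542, 187.93393266947888], [398.5912730257512, 198.91522678103038], [412.00390903567575, 200.88102195086336]]
walls [[397.89250374115085, 183.441170805899], [396.
[... 420 characters left out ...]
.98537721431575], [443.26390682451733, 146.82114071644787]]
hasp 1.8 [[393.0163028344721, 208.58290436887992], [403.1866310484301, 210.08310546939833]]
hasp 2.0 [[392.2702088039268, 213.10736456553633], [402.42666739302564, 214.60967221066863]]
hasp 2.2 [[391.4388636941875, 217.39015348687], [401.5606977072057, 218.89127028896223]]
mat [498.73  -9.65   3.  ] [[578.903461113179, 33.403322804375335], [565.9814116133423, -71.91511148844823], [418.62535632627606, -53.21837944522919], [431.41444240085895, 53.11117203120115]]
jar,tape,bottle,screwdr [608.66 162.13  55.  ] [521.69 327.21  18.  ] [697.72  -1.09 190.  ] [[431.354143311436, -177.3229285337919], [275.9813994926285, -158.5432349229436]]
```

```bash
cat > to.py <<'E'
# print tool-frame shifts (m) and turns (deg) from here through waypoints x,y,z,yawdeg
import sys,numpy as np
from cell import read_state
s=read_state(); p=np.array(s["eef_pos"]); y=np.degrees(s["eef_rot"][2])
print("t%.2f"%s["clock"],p.round(1),"yaw%.1f"%y,"F",s["wrist_force"].round(1),"gap%.1f"%s["finger_gap"],"rot",np.round(s["eef_rot"][:2],3))
for a in sys.argv[1:]:
    q=np.array([float(v) for v in a.split(",")]); d=q[:3]-p; c,sn=np.cos(np.radians(y)),np.sin(np.radians(y))
    print(a,"->",np.round([ (c*d[0]+sn*d[1])/1e3,(sn*d[0]-c*d[1])/1e3,-d[2]/1e3],4),"turn %.1f"%(-((q[3]-y+180)%360-180)))
    p,y=q[:3],q[3]
E
python3 to.py 566,212,150,106.6; python3 to.py 350,-160,190,60 566,212,150,106.6 566,212,22,106.6
```

```text
t0.10 [ 126.8 -534.9  213. ] yaw13.3 F [ 0.2 -0.3  0.3] gap94.0 rot [-3.141 -0.   ]
566,212,150,106.6 -> [ 0.5996 -0.6255  0.063 ] turn -93.3
t0.10 [ 126.8 -534.9  213. ] yaw13.3 F [ 0.2 -0.3  0.3] gap94.0 rot [-3.141 -0.   ]
350,-160,190,60 -> [ 0.3036 -0.3133  0.023 ] turn -46.7
566,212,150,106.6 -> [0.4302 0.0011 0.04  ] turn -46.6
566,212,22,106.6 -> [0.    0.    0.128] turn -0.0
```

```bash
python3 -m handwheel '[[0.06,-0.062,0.0,-10],[0.12,-0.124,0.0,-20],[0.18,-0.186,0.0,-30],[0.24,-0.248,0.0,-40],[0.304,-0.313,0.01,-47]]' 0; python3 to.py 350,-160,200,60 566,212,150,106.6
```

```text
clock: 0.72
eef_pos: [287.2, -264.9, 209.9]
eef_rot: [-3.141, -0.001, 1.057]
wrist_force: [2.5, -0.3, 0.5]
finger_gap: 94.3
t0.72 [ 287.2 -264.9  209.9] yaw60.6 F [ 2.5 -0.3  0.5] gap94.3 rot [-3.141e+00 -1.000e-03]
350,-160,200,60 -> [0.1222 0.0032 0.0099] turn 0.6
566,212,150,106.6 -> [0.4302 0.0011 0.05  ] turn -46.6
```

```bash
python3 -m handwheel '[[0.062,0.0,0.005,-9],[0.124,0.0,0.012,-18],[0.186,0.0,0.02,-27],[0.248,0.0,0.028,-36],[0.31,0.0,0.036,-46]]';python3 to.py 566,212,150,106.6
```

```text
clock: 1.35
eef_pos: [439.3, 6.0, 174.1]
eef_rot: [3.141, -0.0, 1.866]
wrist_force: [0.1, -1.3, 0.6]
finger_gap: 94.1
t1.35 [439.3   6.  174.1] yaw106.9 F [ 0.1 -1.3  0.6] gap94.1 rot [ 3.141 -0.   ]
566,212,150,106.6 -> [0.1602 0.1811 0.0241] turn 0.3
```

```bash
python3 -m handwheel '[[0.04,0.045,0.006,0],[0.08,0.09,0.012,0],[0.12,0.136,0.018,0],[0.16,0.181,0.024,0],[0.16,0.181,0.024,0]]'; python3 -m handwheel '[[0,0,0.04,0],[0,0,0.04,0]]'; python3 to.py 566,212,22,106.6
python3 - <<'E'
import cv2,numpy as np
from cell import cams
a=cams.camera("side")[:,:,::-1];b=cams.camera("top")[:,:,::-1]
cv2.imwrite("pics/s1.png",a);cv2.imwrite("pics/t1.png",b)
A=cv2.resize(a[120:320,160:360],None,fx=2.9,fy=2.9,interpolation=cv2.INTER_CUBIC);cv2.imwrite("pics/m1.png",A)
E
```

```text
clock: 1.98
eef_pos: [566.1, 214.5, 148.1]
eef_rot: [-3.14, -0.001, 1.869]
wrist_force: [-0.8, -0.3, -0.0]
finger_gap: 94.1
clock: 2.22
eef_pos: [564.3, 213.4, 105.7]
eef_rot: [-3.134, -0.0, 1.869]
wrist_force: [-0.2, -0.1, -0.5]
finger_gap: 94.0
t2.23 [564.3 213.4 105.7] yaw107.1 F [-0.2 -0.1 -0.5] gap94.0 rot [-3.134 -0.   ]
566,212,22,106.6 -> [-0.0019  0.0012  0.0837] turn 0.5
```

View pics/m1.png

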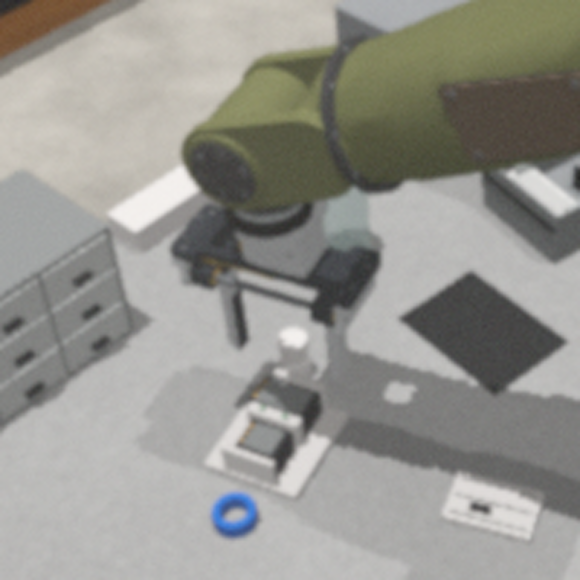

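The body is wide along the jaw direction. That matters for the open lid when I lower into the pocket, so I'll check its true extent with a projected overlay.

```bash
python3 - <<'E'
from h import *
im=cv2.imread("pics/s1.png"); x0,y0,s=205,175,8
c=cv2.resize(im[y0:y0+72,x0:x0+98],None,fx=s,fy=s,interpolation=cv2.INTER_CUBIC)
yw=np.radians(107.1); X=np.array([np.cos(yw),np.sin(yw),0]);Y=np.array([np.sin(yw),-np.cos(yw),0]);p=np.array([564.3,213.4,106.5])
def P(a,b,h): return tuple(int(v) for v in (proj("side",[p+a*X+b*Y+[0,0,h]])[0]-[x0,y0]+.5)*s)
for h,col in((67,(0,0,255)),(107,(0,255,255))):
    q=[P(a,b,h) for a,b in((37.5,88.5),(37.5,-88.5),(-37.5,-88.5),(-37.5,88.5))]
    cv2.polylines(c,[np.array(q)],True,col,1)
for b in(59.5,-59.5): cv2.line(c,P(0,b,-8),P(0,b,60),(0,255,0),1)
cv2.imwrite("pics/body.png",c)
E
```

```text
(no output)
```

View pics/body.png

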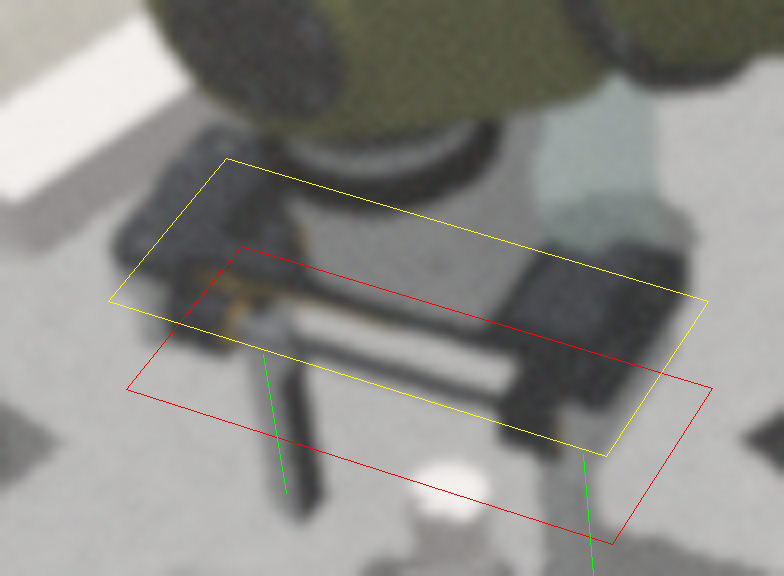

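The wide part of the body sits well above the nominal bottom, so contact with the lid should be slight at most. Now the grasp.

```bash
python3 -m handwheel '[[-0.001,0.0,0.03,0],[-0.001,0.0,0.06,0],[-0.001,0.0,0.078,0],[-0.001,0.0,0.082,0],[-0.001,0,0.082,0]]'; python3 to.py; python3 -m handwheel '[[0,0,0,0],[0,0,0,0],[0,0,0,0],[0,0,0,0],[0,0,0,0]]' 0.6 30; python3 -m handwheel '[[0,0,0,0],[0,0,0,0],[0,0,0,0]]'
```

```text
clock: 2.95
eef_pos: [566.9, 213.0, 28.3]
eef_rot: [-3.141, -0.001, 1.868]
wrist_force: [0.5, 0.1, 0.8]
finger_gap: 94.0
t2.95 [566.9 213.   28.3] yaw107.1 F [0.5 0.1 0.8] gap94.0 rot [-3.141e+00 -1.000e-03]
clock: 3.58
eef_pos: [567.2, 213.2, 28.7]
eef_rot: [3.141, -0.001, 1.868]
wrist_force: [2.2, 0.8, 3.9]
finger_gap: 62.1
clock: 3.95
eef_pos: [567.2, 213.1, 28.7]
eef_rot: [3.141, -0.001, 1.868]
wrist_force: [1.4, -0.0, 2.5]
finger_gap: 61.5
```

```bash
python3 -m handwheel '[[0,0,-0.03,0],[0,0,-0.06,0],[0,0,-0.08,0]]'; python3 to.py 499,-10,75,167.4
```

```text
clock: 4.32
eef_pos: [566.9, 213.0, 109.5]
eef_rot: [3.141, -0.001, 1.868]
wrist_force: [0.3, 1.9, -1.7]
finger_gap: 61.7
t4.33 [566.9 213.  109.5] yaw107.1 F [ 0.3  1.9 -1.7] gap61.7 rot [ 3.141e+00 -1.000e-03]
499,-10,75,167.4 -> [-0.1933 -0.1303  0.0345] turn -60.3
```

```bash
python3 -m handwheel '[[-0.038,-0.026,0.005,-10],[-0.077,-0.052,0.01,-20],[-0.116,-0.078,0.02,-30],[-0.155,-0.104,0.03,-40],[-0.193,-0.130,0.034,-50]]'; python3 to.py 499,-10,50,167.4 499,-10,22,167.4
```

```text
clock: 4.95
eef_pos: [497.8, -10.9, 74.4]
eef_rot: [-3.141, -0.002, 2.747]
wrist_force: [0.0, -0.2, -1.2]
finger_gap: 61.9
t4.95 [497.8 -10.9  74.4] yaw157.4 F [ 0.  -0.2 -1.2] gap61.9 rot [-3.141e+00 -2.000e-03]
499,-10,50,167.4 -> [-0.0007  0.0013  0.0244] turn -10.0
499,-10,22,167.4 -> [0.    0.    0.028] turn -0.0
```

```bash
python3 -m handwheel '[[0,0.001,0.025,-10],[0,0.001,0.045,-10],[0,0.001,0.049,-10],[0,0.001,0.05,-10]]';python3 -m handwheel '[[0,0,0.001,0],[0,0,0.002,0],[0,0,0.003,0]]'
```

```text
clock: 5.45
eef_pos: [498.1, -9.8, 24.6]
eef_rot: [3.141, -0.003, 2.921]
wrist_force: [-0.2, 0.1, -1.4]
finger_gap: 62.0
clock: 5.82
eef_pos: [498.2, -9.8, 21.8]
eef_rot: [3.141, -0.002, 2.922]
wrist_force: [0.3, 0.2, -1.4]
finger_gap: 61.4
```

```bash
python3 -m handwheel '[[0,0,0.0005,0],[0,0,0.001,0],[0,0,0.001,0]]'
```

```text
clock: 6.2
eef_pos: [498.3, -9.8, 21.7]
eef_rot: [3.141, -0.002, 2.922]
wrist_force: [-6.1, -0.1, 13.7]
finger_gap: 62.3
```

```bash
python3 -m handwheel '[[0,0,-0.0005,0],[0,0,-0.0005,0],[0,0,-0.0005,0],[0,0,-0.0005,0]]' 0; python3 -m handwheel '[[0,0,-0.03,0],[0,0,-0.055,0],[0,0,-0.06,10],[0,0,-0.06,20],[0,0,-0.06,30]]'; python3 -m handwheel '[[0,0,0,10],[0,0,0,20],[0,0,0,30],[0,0,0,40],[0,0,0,50]]'; python3 -m handwheel '[[0,0,0,10],[0,0,0,10]]'; python3 - <<'E'
from h import *
im=cams.camera("top")[:,:,::-1]; cv2.imwrite("pics/t2.png",im)
b=cams.camera("side")[:,:,::-1]; cv2.imwrite("pics/s2.png",b)
g=np.zeros((520,800,3),np.uint8)
cs=np.hstack([cv2.resize(im[170:250,285:365],(400,400),interpolation=2),cv2.resize(b[195:275,280:360],(400,400),interpolation=2)])
cv2.imwrite("pics/m2.png",cs)
E
python3 to.py 498,-10,22,77.4
```

```text
clock: 6.7
eef_pos: [498.3, -9.8, 22.1]
eef_rot: [3.141, -0.002, 2.921]
wrist_force: [0.6, -0.1, -0.1]
finger_gap: 93.3
clock: 7.32
eef_pos: [498.3, -9.8, 82.1]
eef_rot: [-3.141, -0.002, 2.392]
wrist_force: [0.1, -0.3, -0.1]
finger_gap: 94.4
clock: 7.95
eef_pos: [498.3, -9.8, 82.0]
eef_rot: [-3.14, -0.001, 1.514]
wrist_force: [0.4, -0.2, -0.7]
finger_gap: 93.9
clock: 8.2
eef_pos: [498.3, -9.8, 82.0]
eef_rot: [-3.139, -0.0, 1.34]
wrist_force: [-0.2, 0.5, 0.5]
finger_gap: 94.2
t8.30 [498.3  -9.8  82. ] yaw77.0 F [-0.  -0.5  0.4] gap93.9 rot [-3.139 -0.   ]
498,-10,22,77.4 -> [-0.0002 -0.0003  0.06  ] turn -0.4
```

View pics/m2.png

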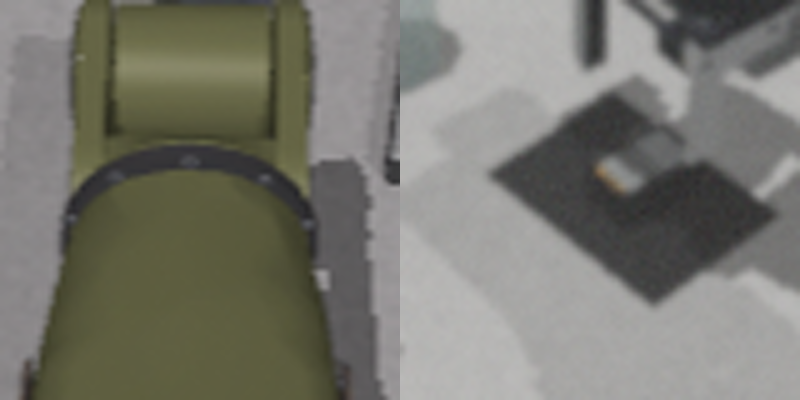

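The pack lies flat on the mat. Regripping across the long sides.

```bash
python3 -m handwheel '[[0,0,0.03,0],[0,0,0.052,0],[0,0,0.058,0],[0,0,0.058,0]]'; python3 -m handwheel '[[0,0,0,0],[0,0,0,0],[0,0,0,0],[0,0,0,0],[0,0,0,0]]' 0.8 40; python3 -m handwheel '[[0,0,0,0],[0,0,0,0],[0,0,-0.03,0],[0,0,-0.06,0],[0,0,-0.09,0]]';  python3 -m handwheel '[[0,0,-0.06,0],[0,0,-0.10,0],[0,0,-0.10,0]]'; python3 to.py 531,-289,190,77.4 531,-289,90,77.4
```

```text
clock: 8.8
eef_pos: [498.3, -9.8, 24.2]
eef_rot: [-3.139, -0.0, 1.345]
wrist_force: [0.2, 0.8, -0.1]
finger_gap: 94.1
clock: 9.43
eef_pos: [498.3, -9.8, 24.3]
eef_rot: [-3.139, -0.0, 1.345]
wrist_force: [-0.4, 0.3, -0.2]
finger_gap: 47.1
clock: 10.05
eef_pos: [498.3, -9.8, 115.0]
eef_rot: [-3.139, -0.0, 1.345]
wrist_force: [1.0, 0.5, -1.6]
finger_gap: 37.4
clock: 10.42
eef_pos: [499.5, -10.0, 217.7]
eef_rot: [3.139, -0.001, 1.345]
wrist_force: [-0.2, 0.5, -2.2]
finger_gap: 37.4
t10.43 [499.5 -10.  217.7] yaw77.1 F [-0.2  0.5 -2.2] gap37.4 rot [ 3.139e+00 -1.000e-03]
531,-289,190,77.4 -> [-0.2649  0.0931  0.0277] turn -0.3
531,-289,90,77.4 -> [0.  0.  0.1] turn -0.0
```

```bash
python3 - <<'E'
import cv2
im=cv2.imread("pics/side0.png");x0,y0,w,h,s=318,118,84,94,7
im=im[y0:y0+h,x0:x0+w][:85]
c=cv2.resize(im,None,fx=s,fy=s,interpolation=2);h=85
for i in range(0,w,10): cv2.putText(c,str(x0+i),(i*s,10),0,.35,(0,0,255),1); cv2.line(c,(i*s,12),(i*s,18),(0,0,255),1)
for i in range(0,h,10): cv2.putText(c,str(y0+i),(0,i*s+4),0,.35,(0,0,255),1); cv2.line(c,(22,i*s),(28,i*s),(0,0,255),1)
# draw predicted
from h import *
g=np.array([539.83,-250.1,-.22])
for L in([[65,100,70],[-65,100,70],[-65,-100,70],[65,-100,70]],[[-65,100,0],[-65,-100,0]],[[22,-6,39.5],[-22,-6,39.5]],[[22,-74,39.5],[-22,-74,39.5]]):
    q=((proj("side",place(g,L))+.5-[x0,y0])*s).astype(int); cv2.polylines(c,[q],len(L)==4,(0,255,0),1)
cv2.imwrite("pics/sc.png",c)
E
```

```text
(no output)
```

View pics/sc.png

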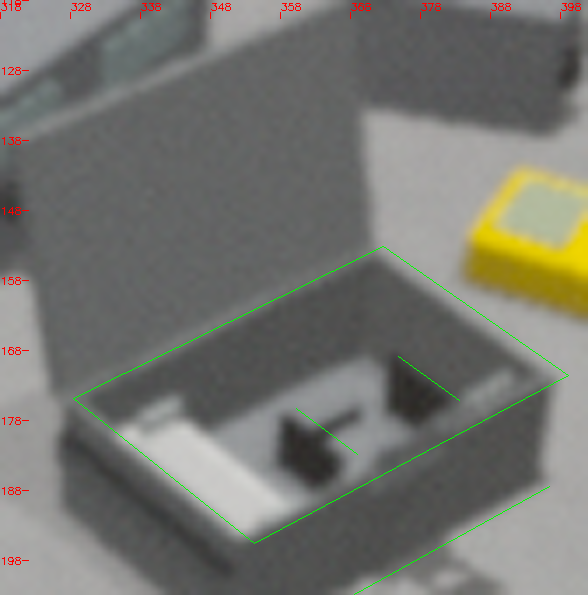

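```bash
python3 -m handwheel '[[-0.053,0.019,0.0,0],[-0.106,0.038,0.0,0],[-0.159,0.057,0.01,0],[-0.212,0.075,0.02,0],[-0.265,0.093,0.028,0]]'; python3 -m handwheel '[[0,0,0.03,0],[0,0,0.06,0],[0,0,0.06,0]]';python3 to.py 532,-288,118,77.4; python3 - <<'E'
from h import *
np.set_printoptions(precision=1,suppress=True)
print("mat pack in s2", proj("side",[[498.3,-9.8,33]]))
im=cams.camera("side")[:,:,::-1]; cv2.imwrite("pics/s3.png",im)
s=read_state();p=s["eef_pos"];yw=s["eef_rot"][2]
x0,y0,w,h,k=318,110,84,85,7
c=cv2.resize(im[y0:y0+h,x0:x0+w],None,fx=k,fy=k,interpolation=2)
for i in range(0,w,10): cv2.putText(c,str(x0+i),(i*k,10),0,.35,(0,0,255),1)
for i in range(0,h,10): cv2.putText(c,str(y0+i),(0,i*k+4),0,.35,(0,0,255),1)
def dr(pts,col,cl=True): cv2.polylines(c,[((proj("side",pts)+.5-[x0,y0])*k).astype(int)],cl,col,1)
g=np.array([539.83,-250.1,-.22])
dr(place(g,[[65,100,70],[-65,100,70],[-65,-100,70],[65,-100,70]]),(0,255,0))
a=[p[0],p[1],yw-np.pi/2]
for z in(-21,9): dr(place(a,[[sx*19,sy*31,p[2]+z] for sx,sy in((1,1),(1,-1),(-1,-1),(-1,1))]),(0,255,255))
cv2.imwrite("pics/hov.png",c)
E
```

```text
clock: 11.05
eef_pos: [530.4, -290.6, 187.3]
eef_rot: [-3.142, -0.002, 1.345]
wrist_force: [1.0, 0.1, -1.2]
finger_gap: 37.4
clock: 11.42
eef_pos: [528.9, -289.7, 123.7]
eef_rot: [-3.135, -0.004, 1.345]
wrist_force: [0.8, -0.4, -1.2]
finger_gap: 38.0
t11.43 [ 528.9 -289.7  123.7] yaw77.0 F [ 0.8 -0.4 -1.2] gap38.0 rot [-3.135 -0.004]
532,-288,118,77.4 -> [0.0024 0.0027 0.0057] turn -0.4
mat pack in s2 [[328.2 225.6]]
```

View pics/hov.png

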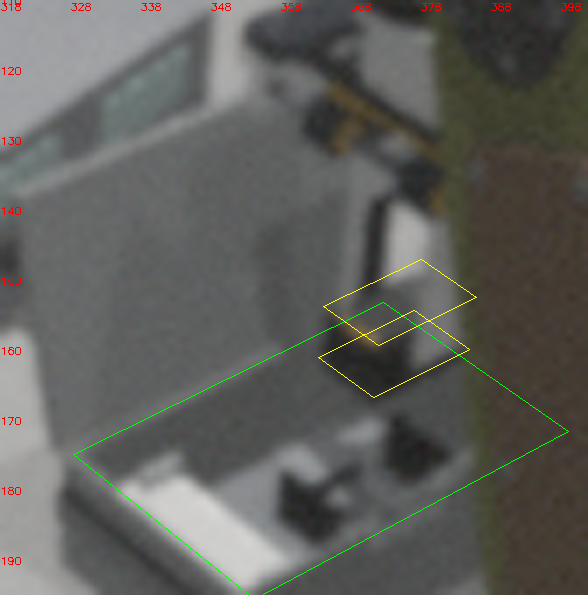

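```bash
python3 - <<'E'
from h import *
np.set_printoptions(precision=2,suppress=True)
for n,(x0,x1,y0,y1) in(("top",(296,346,178,240)),("side",(290,362,206,262))):
    im=cv2.imread(f"pics/{n}0.png",0)[y0:y1,x0:x1]
    m=(im<75).astype(np.uint8); k,l,st,ce=cv2.connectedComponentsWithStats(m); i=1+st[1:,4].argmax()
    q=cv2.boxPoints(cv2.minAreaRect(np.argwhere(l==i)[:,::-1].astype(np.float32)))
    cn=cv2.findContours((l==i).astype(np.uint8),0,1)[0][0]; ap=cv2.approxPolyDP(cn,5,True)[:,0]
    print(n,st[i],unproj(n,[ce[i]+[x0,y0]],3), unproj(n,ap+[x0,y0],3)[:,:2].tolist())
# case rim from side (corner reads), z=70
print(unproj("side",[[352.5,194.6],[396.1,171.5],[370.8,153.3]],70)[:,:2])
g=np.array([539.83,-250.1,-.22]);print(place(g,[[-65,100,70],[-65,-100,70],[65,-100,70]])[:,:2])
E
```

```text
top [   8    9   35   46 1466] [[499.16  -7.38   3.  ]] [[578.903461113179, 33.403322804375335], [433.04467208081417, 53.003581376735994], [422.1174486872279, -50.25126197513674], [564.5294065926616, -68.47381272904106]]
side [  10    9   53   39 1060] [[497.82  -0.8    3.  ]] [[563.7975778290081, -55.825044480567385], [571.5504791399248, 38.25153253895314], [438.6178150219947, 50.491274283311895], [431.81147272308385, -45.32450582305876]]
[[ 503.05 -137.77]
 [ 460.15 -326.2 ]
 [ 583.53 -355.6 ]]
[[ 498.22 -138.33]
 [ 454.57 -333.5 ]
 [ 581.44 -361.87]]
```

```bash
python3 to.py 534,-286.5,68,77.4
```

```text
t11.47 [ 529.8 -290.2  126. ] yaw77.1 F [ 0.8  0.3 -1. ] gap37.7 rot [-3.139e+00 -3.000e-03]
534,-286.5,68,77.4 -> [0.0045 0.0033 0.058 ] turn -0.3
```

```bash
python3 -m handwheel '[[0.004,0.003,0.02,0],[0.0045,0.0033,0.04,0],[0.0045,0.0033,0.054,0],[0.0045,0.0033,0.058,0],[0.0045,0.0033,0.058,0]]'; python3 - <<'E'
from h import *
im=cams.camera("side")[:,:,::-1]; cv2.imwrite("pics/s4.png",im)
s=read_state();p=s["eef_pos"];yw=s["eef_rot"][2];print(p,s["wrist_force"])
x0,y0,w,h,k=340,135,60,60,10
c=cv2.resize(im[y0:y0+h,x0:x0+w],None,fx=k,fy=k,interpolation=2)
c=cv2.convertScaleAbs(c,alpha=1.7)
for i in range(0,w,10): cv2.putText(c,str(x0+i),(i*k,10),0,.35,(0,0,255),1)
for i in range(0,h,10): cv2.putText(c,str(y0+i),(0,i*k+4),0,.35,(0,0,255),1)
def dr(pts,col,cl=True): cv2.polylines(c,[((proj("side",pts)+.5-[x0,y0])*k).astype(int)],cl,col,1)
g=np.array([542.8,-247.5,-.22])
for y,o in((-6,6),(-74,-6)): dr(place(g,[[22,y,39.5],[-22,y,39.5],[-22,y+o,39.5],[22,y+o,39.5]]),(0,255,0))
a=[p[0],p[1],yw-np.pi/2]
for z in(-21,): dr(place(a,[[sx*19,sy*31,p[2]+z] for sx,sy in((1,1),(1,-1),(-1,-1),(-1,1))]),(0,255,255))
cv2.imwrite("pics/hov2.png",c)
E
```

```text
clock: 12.1
eef_pos: [534.1, -286.4, 68.2]
eef_rot: [-3.139, -0.003, 1.345]
wrist_force: [0.4, 0.0, -0.6]
finger_gap: 37.9
[ 534.19836788 -286.44966979   68.55514005] [ 0.06298812  0.39557487 -1.13243565]
```

View pics/hov2.png

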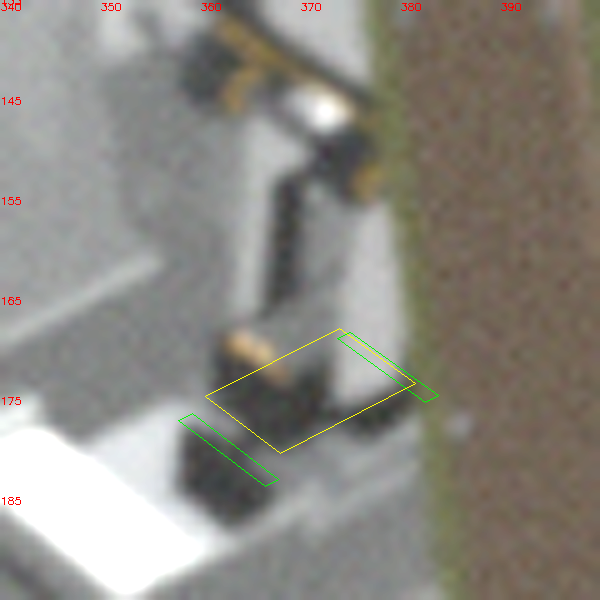

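```bash
python3 to.py 536,-288.7,62,77.4 536,-288.7,54,77.4
```

```text
t12.15 [ 534.2 -286.4   68.6] yaw77.1 F [ 0.1  0.4 -1.1] gap37.6 rot [-3.14e+00 -2.00e-03]
536,-288.7,62,77.4 -> [-0.0018  0.0023  0.0066] turn -0.3
536,-288.7,54,77.4 -> [0.    0.    0.008] turn -0.0
```

```bash
python3 -m handwheel '[[-0.002,0.0023,0.0,0],[-0.002,0.0023,0.005,0],[-0.002,0.0023,0.006,0]]'; python3 -m handwheel '[[0,0,0.002,0],[0,0,0.0035,0],[0,0,0.0035,0]]';python3 -m handwheel '[[0,0,0.0015,0],[0,0,0.003,0],[0,0,0.003,0]]'
```

```text
clock: 12.52
eef_pos: [535.8, -288.8, 62.1]
eef_rot: [-3.139, -0.003, 1.345]
wrist_force: [0.5, -0.8, -1.6]
finger_gap: 38.0
clock: 12.9
eef_pos: [535.7, -288.8, 58.5]
eef_rot: [-3.139, -0.003, 1.345]
wrist_force: [-0.2, -0.8, -1.9]
finger_gap: 37.9
clock: 13.28
eef_pos: [535.7, -288.8, 55.4]
eef_rot: [-3.139, -0.003, 1.345]
wrist_force: [-1.0, -0.1, -1.7]
finger_gap: 37.3
```

```bash
for i in 1 2; do python3 -m handwheel '[[0,0,0.004,0],[0,0,0.008,0],[0,0,0.009,0],[0,0,0.009,0]]';done; python3 -m handwheel '[[0,0,0.001,0],[0,0,0.003,0],[0,0,0.004,0]]'
```

```text
clock: 13.78
eef_pos: [535.6, -288.7, 46.2]
eef_rot: [-3.139, -0.003, 1.345]
wrist_force: [-0.2, 0.7, -0.5]
finger_gap: 38.0
clock: 14.28
eef_pos: [535.6, -288.7, 37.1]
eef_rot: [-3.138, -0.003, 1.345]
wrist_force: [-0.7, 0.3, -2.1]
finger_gap: 37.6
clock: 14.65
eef_pos: [535.5, -288.7, 33.1]
eef_rot: [-3.138, -0.003, 1.345]
wrist_force: [-4.0, 0.6, 1.5]
finger_gap: 37.3
```

```bash
python3 -m handwheel '[[0,0,0.001,0],[0,0,0.001,0],[0,0,0.001,0]]';python3 to.py 533,-288.7,33,77.4
```

```text
clock: 15.02
eef_pos: [535.3, -288.7, 32.0]
eef_rot: [-3.138, -0.003, 1.345]
wrist_force: [-2.4, -0.1, 0.4]
finger_gap: 37.8
t15.03 [ 535.3 -288.7   32. ] yaw77.0 F [-2.4 -0.1  0.4] gap37.8 rot [-3.138e+00 -3.000e-03]
533,-288.7,33,77.4 -> [-0.0006 -0.0023 -0.001 ] turn -0.4
```

```bash
python3 -m handwheel '[[0,0,0.001,0],[0,0,0.002,0],[0,0,0.002,0]]'; python3 -m handwheel '[[0,0,0.001,0],[0,0,0.0015,0],[0,0,0.0015,0]]'
```

```text
clock: 15.4
eef_pos: [535.3, -288.6, 29.9]
eef_rot: [-3.138, -0.003, 1.345]
wrist_force: [-2.8, 0.3, -0.9]
finger_gap: 38.0
clock: 15.78
eef_pos: [535.3, -288.6, 28.4]
eef_rot: [-3.138, -0.003, 1.345]
wrist_force: [-3.0, 0.2, -1.0]
finger_gap: 37.9
```

```bash
python3 -m handwheel '[[0,0,0.001,0],[0,0,0.0015,0],[0,0,0.0015,0]]'; python3 -m handwheel '[[0,0,0.0005,0],[0,0,0.0008,0],[0,0,0.0008,0]]'
```

```text
clock: 16.15
eef_pos: [535.2, -288.6, 26.8]
eef_rot: [-3.138, -0.003, 1.345]
wrist_force: [-3.1, 0.6, 1.1]
finger_gap: 37.6
clock: 16.52
eef_pos: [535.2, -288.6, 25.9]
eef_rot: [-3.138, -0.003, 1.345]
wrist_force: [-3.1, -0.2, 0.8]
finger_gap: 37.4
```

```bash
python3 -m handwheel '[[0,0,0.0005,0],[0,0,0.001,0],[0,0,0.001,0]]'
```

```text
clock: 16.9
eef_pos: [535.3, -288.5, 25.3]
eef_rot: [-3.138, -0.003, 1.345]
wrist_force: [-4.8, 3.0, 5.1]
finger_gap: 37.6
```

```bash
python3 -m handwheel '[[0,0,0,0],[0,0,0,0],[0,0,0,0],[0,0,0,0]]' 0.38; python3 -m handwheel '[[0,0,-0.02,0],[0,0,-0.06,0],[0,0,-0.12,0],[0,0,-0.17,0],[0,0,-0.21,0]]'; python3 to.py
```

```text
clock: 17.4
eef_pos: [535.3, -288.6, 25.3]
eef_rot: [-3.138, -0.003, 1.345]
wrist_force: [-4.5, -0.2, 1.8]
finger_gap: 57.9
clock: 18.02
eef_pos: [536.1, -289.3, 239.3]
eef_rot: [-3.141, -0.002, 1.345]
wrist_force: [0.3, -0.1, -0.4]
finger_gap: 58.3
t18.02 [ 536.1 -289.3  239.3] yaw77.1 F [ 0.3 -0.1 -0.4] gap58.3 rot [-3.141e+00 -2.000e-03]
```

```bash
python3 -m handwheel '[[-0.05,-0.0,-0.02,0],[-0.11,0,-0.03,0],[-0.17,0,-0.03,0],[-0.23,0,-0.03,0],[-0.29,0,-0.03,0]]' 1 20; python3 - <<'E'
from h import *
a=cams.camera("top")[:,:,::-1];b=cams.camera("side")[:,:,::-1]
cv2.imwrite("pics/t5.png",a);cv2.imwrite("pics/s5.png",b)
f=lambda im,x,y,w,h:cv2.resize(im[y:y+h,x:x+w],(400,600),interpolation=2)
cv2.imwrite("pics/m5.png",cv2.convertScaleAbs(np.hstack([f(a,360,125,76,114),f(b,325,110,76,114)]),alpha=1.5))
print(unproj("top",[[423,126]],0))
E
python3 to.py 691,-246,240,77.4
```

```text
clock: 18.65
eef_pos: [470.5, -573.5, 270.7]
eef_rot: [3.141, -0.001, 1.345]
wrist_force: [0.1, 0.8, -0.4]
finger_gap: 11.7
[[ 764.25668114 -376.19899091    0.        ]]
t18.75 [ 468.1 -576.6  267.4] yaw76.8 F [ 0.4  0.6 -0.6] gap4.0 rot [-3.14e+00 -2.00e-03]
691,-246,240,77.4 -> [0.3729 0.1413 0.0274] turn -0.6
```

View pics/m5.png

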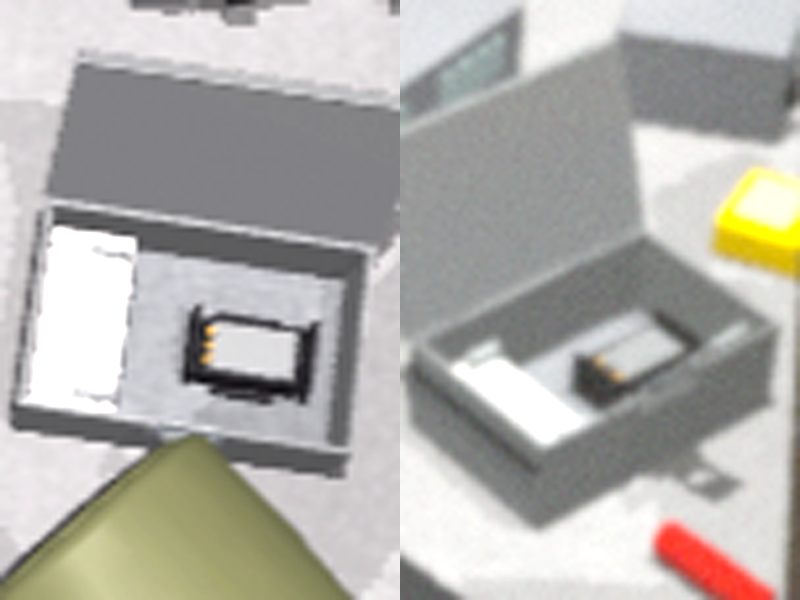

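The pack sits flat in the pocket between end walls and ribs. Next, go behind the lid.

```bash
python3 -m handwheel '[[0.055,0.021,0.0,0],[0.11,0.042,0,0],[0.165,0.063,0,0],[0.22,0.084,0,0],[0.275,0.105,0.01,0]]'; python3 -m handwheel '[[0.049,0.018,0.01,0],[0.098,0.036,0.018,0],[0.098,0.036,0.018,0],[0.098,0.036,0.018,0]]'; python3 to.py 691,-246,240,77.4 691,-246,165,77.4 645,-236,165,77.4
```

```text
clock: 19.38
eef_pos: [634.3, -330.7, 260.4]
eef_rot: [3.14, -0.002, 1.34]
wrist_force: [0.8, 0.4, -0.5]
finger_gap: 0.4
clock: 19.88
eef_pos: [691.6, -243.7, 243.8]
eef_rot: [3.139, -0.001, 1.341]
wrist_force: [-0.1, 0.2, -0.5]
finger_gap: 0.6
t19.88 [ 691.6 -243.7  243.8] yaw76.8 F [-0.1  0.2 -0.5] gap0.6 rot [ 3.139e+00 -1.000e-03]
691,-246,240,77.4 -> [-0.0024 -0.      0.0038] turn -0.6
691,-246,165,77.4 -> [0.    0.    0.075] turn -0.0
645,-236,165,77.4 -> [-0.0003 -0.0471 -0.    ] turn -0.0
```

```bash
python3 -m handwheel '[[0,0,0.04,0],[0,0,0.08,0],[0,0,0.08,0]]'; python3 -m handwheel '[[0,-0.02,0,0],[0,-0.04,0,0],[0,-0.06,0,0],[0,-0.075,0,0],[0,-0.088,0,0]]'; python3 to.py
```

```text
clock: 20.25
eef_pos: [690.1, -244.6, 161.6]
eef_rot: [-3.139, -0.002, 1.339]
wrist_force: [-1.1, 0.1, 0.0]
finger_gap: 0.4
clock: 20.88
eef_pos: [604.7, -225.5, 165.2]
eef_rot: [3.139, -0.001, 1.338]
wrist_force: [2.8, -0.2, -1.2]
finger_gap: 0.5
t20.88 [ 604.7 -225.5  165.2] yaw76.7 F [ 2.8 -0.2 -1.2] gap0.5 rot [ 3.139e+00 -1.000e-03]
```

```bash
python3 -m handwheel '[[0,-0.014,0.003,0],[0,-0.028,0.007,0],[0,-0.043,0.012,0],[0,-0.058,0.020,0],[0,-0.07,0.032,0]]'; python3 -m handwheel '[[0,-0.01,0.012,0],[0,-0.018,0.024,0],[0,-0.024,0.036,0]]'; python3 to.py
```

```text
clock: 21.5
eef_pos: [537.4, -210.6, 136.3]
eef_rot: [3.134, -0.0, 1.337]
wrist_force: [2.2, -0.6, 1.1]
finger_gap: 0.5
clock: 21.88
eef_pos: [514.5, -205.6, 100.8]
eef_rot: [3.132, 0.0, 1.336]
wrist_force: [1.0, -0.1, 1.4]
finger_gap: 0.3
t21.88 [ 514.5 -205.6  100.8] yaw76.6 F [ 1.  -0.1  1.4] gap0.3 rot [3.132 0.   ]
```

```bash
python3 -m handwheel '[[0,-0.004,0.006,0],[0,-0.006,0.010,0],[0,-0.006,0.0115,0],[0,-0.006,0.0115,0]]'; python3 -m handwheel '[[0,0,0.001,0],[0,0,0.002,0],[0,0,0.002,0]]'
```

```text
clock: 22.38
eef_pos: [508.8, -204.2, 89.2]
eef_rot: [3.132, 0.0, 1.336]
wrist_force: [-0.9, -0.5, -0.3]
finger_gap: 0.8
clock: 22.75
eef_pos: [508.9, -204.3, 88.1]
eef_rot: [3.132, 0.0, 1.336]
wrist_force: [-4.6, 1.2, 10.6]
finger_gap: 0.4
```

```bash
python3 -m handwheel '[[0,0,0.001,0],[0,0,0.001,0],[0,0,0.001,0]]'; python3 -m handwheel '[[0,0,-0.04,0],[0,0,-0.09,0],[0,0,-0.12,0]]'; python3 to.py 397.6,-216.8,205,77.4 397.6,-216.8,136,77.4
```

```text
clock: 23.12
eef_pos: [509.0, -204.3, 88.1]
eef_rot: [3.132, 0.001, 1.337]
wrist_force: [-5.6, 2.2, 11.4]
finger_gap: 0.5
clock: 23.5
eef_pos: [508.2, -204.0, 210.6]
eef_rot: [3.129, 0.001, 1.337]
wrist_force: [0.4, -0.2, -1.1]
finger_gap: 0.4
t23.50 [ 508.2 -204.   210.6] yaw76.6 F [ 0.4 -0.2 -1.1] gap0.4 rot [3.129e+00 1.000e-03]
397.6,-216.8,205,77.4 -> [-0.0381 -0.1046  0.0056] turn -0.8
397.6,-216.8,136,77.4 -> [0.    0.    0.069] turn -0.0
```

```bash
python3 -m handwheel '[[-0.018,-0.05,0,0],[-0.038,-0.1046,0,0],[-0.038,-0.1046,0.005,0],[-0.038,-0.1046,0.005,0]]'; python3 -m handwheel '[[0,0,0.04,0],[0,0,0.069,0],[0,0,0.069,0]]'; python3 -m handwheel '[[0,0.02,0,0],[0,0.04,0,0],[0,0.055,0,0],[0,0.068,0,0]]'; python3 to.py 464,-232,136,77
```

```text
clock: 24.0
eef_pos: [398.1, -216.9, 204.4]
eef_rot: [3.129, 0.001, 1.336]
wrist_force: [0.6, 0.4, -0.2]
finger_gap: 0.9
clock: 24.38
eef_pos: [399.0, -216.5, 133.9]
eef_rot: [3.132, -0.0, 1.337]
wrist_force: [0.4, -1.1, 0.4]
finger_gap: 0.3
clock: 24.88
eef_pos: [466.6, -232.5, 135.7]
eef_rot: [3.131, 0.0, 1.338]
wrist_force: [-0.1, 0.8, 0.0]
finger_gap: 0.7
t24.88 [ 466.6 -232.5  135.7] yaw76.6 F [-0.1  0.8  0. ] gap0.7 rot [3.131 0.   ]
464,-232,136,77 -> [-0.0001 -0.0026 -0.0003] turn -0.4
```

```bash
python3 -m handwheel '[[0,0.012,-0.003,0],[0,0.025,0.002,0],[0,0.039,0.011,0],[0,0.051,0.025,0],[0,0.059,0.034,0]]'; python3 to.py; python3 -m handwheel '[[0,0.004,0.004,0],[0,0.007,0.006,0],[0,0.007,0.008,0],[0,0.007,0.008,0]]'; python3 to.py
```

```text
clock: 25.5
eef_pos: [524.9, -246.2, 101.5]
eef_rot: [3.132, -0.0, 1.338]
wrist_force: [-0.2, -0.6, 0.8]
finger_gap: 0.1
t25.50 [ 524.9 -246.2  101.5] yaw76.7 F [-0.2 -0.6  0.8] gap0.1 rot [ 3.132 -0.   ]
clock: 26.0
eef_pos: [531.7, -247.9, 93.7]
eef_rot: [3.132, 0.0, 1.338]
wrist_force: [0.3, -0.7, 0.4]
finger_gap: 0.2
t26.00 [ 531.7 -247.9   93.7] yaw76.6 F [ 0.3 -0.7  0.4] gap0.2 rot [3.132 0.   ]
```

```bash
python3 -m handwheel '[[0,0,0.0007,0],[0,0,0.0007,0]]';python3 -m handwheel '[[0,0,0.0007,0],[0,0,0.0007,0]]'; python3 -m handwheel '[[0,0,0.0005,0],[0,0,0.0005,0]]'
```

```text
clock: 26.25
eef_pos: [531.7, -247.9, 93.3]
eef_rot: [3.131, 0.0, 1.338]
wrist_force: [0.3, 0.8, 1.4]
finger_gap: 0.5
clock: 26.5
eef_pos: [531.8, -247.9, 93.1]
eef_rot: [3.131, 0.0, 1.338]
wrist_force: [-1.4, 0.4, 5.6]
finger_gap: 0.6
clock: 26.75
eef_pos: [531.8, -247.9, 93.0]
eef_rot: [3.131, 0.0, 1.338]
wrist_force: [-2.4, 1.6, 6.1]
finger_gap: 0.6
```

```bash
python3 -m handwheel '[[0,0,0.001,0],[0,0,0.001,0]]'; python3 -m handwheel '[[0,0,-0.04,0],[0,0,-0.09,0],[0,0,-0.14,0],[0,0,-0.14,0]]'; python3 -m handwheel '[[-0.05,0,0,0],[-0.11,0,0,0],[-0.17,0,0,0],[-0.23,0,0,0],[-0.29,0,0,0]]'; python3 -m handwheel '[[0,0,0,0],[0,0,0,0]]'; python3 - <<'E'
from h import *
a=cams.camera("top")[:,:,::-1];b=cams.camera("side")[:,:,::-1]
cv2.imwrite("pics/t6.png",a);cv2.imwrite("pics/s6.png",b)
u=cv2.convertScaleAbs(np.hstack([cv2.resize(a[150:240,355:445],(400,400),interpolation=2),cv2.resize(b[130:220,315:405],(400,400),interpolation=2)]),alpha=1.4)
v=cv2.resize(a,(400,250),interpolation=cv2.INTER_AREA); w=cv2.resize(b,(400,250),interpolation=cv2.INTER_AREA)
cv2.imwrite("pics/fin.png",cv2.resize(np.vstack([u,np.hstack([v,w])]),(738,600)))
E
python3 to.py
```

```text
clock: 27.0
eef_pos: [531.8, -248.0, 92.9]
eef_rot: [3.13, 0.0, 1.338]
wrist_force: [-3.8, 2.3, 9.5]
finger_gap: 0.4
clock: 27.5
eef_pos: [531.3, -248.1, 236.9]
eef_rot: [3.124, 0.002, 1.338]
wrist_force: [-0.2, 0.6, -0.3]
finger_gap: 0.4
clock: 28.12
eef_pos: [463.5, -531.9, 236.2]
eef_rot: [3.125, 0.001, 1.338]
wrist_force: [1.2, -0.5, -0.2]
finger_gap: 0.6
clock: 28.38
eef_pos: [463.4, -531.4, 234.8]
eef_rot: [3.126, -0.0, 1.338]
wrist_force: [-0.5, 0.1, -0.3]
finger_gap: 0.3
t28.48 [ 464.2 -530.7  236.1] yaw76.7 F [0.1 0.1 0.7] gap0.3 rot [3.125e+00 1.000e-03]
```

View pics/fin.png

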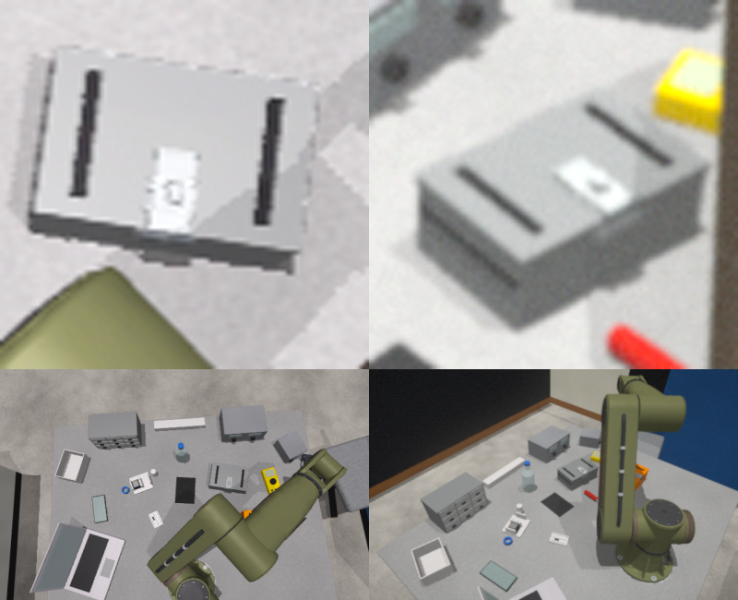

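The lid is shut and the hasp lies flat with the catch through its slot. The short pack is still in its bay and the bench looks undisturbed, so I'm handing in.

```bash
python3 -c "
from cell import manip,read_state; print(manip.sign_off()); print(read_state()['clock'])"
```

```text
the job is handed in; nothing more can be done
None
the job is handed in; nothing more can be done
```

The job is done and handed in at about 28.5 s of the 72 s allowed. I took the long pack out by its ends, set it flat on the mat and let go. I then regripped it across its long sides, lowered it to the pocket floor, shut the lid and swung the hasp over the catch.

- **Pack:** the picture taken before closing shows it flat, label up, between the end walls and ribs. Contact came within about 1.5 mm of the expected floor height.
- **Lid and hasp:** under a push of about 10 N, the fingertips stopped at 80 mm on the lid and 85 mm on the hasp. The last picture shows the lid shut, the hasp flat and the catch in its slot.
- **Rest of the bench:** the short pack is still in its bay, the other things look unmoved by eye, and the robot is clear of everything.
- **Disagreements:**
  - The two cameras disagreed on the case position by about 5 mm, so I used a compromise and felt the way in.
  - While lowering the pack I felt 3–5 N of sideways force, probably the gripper's body nudging the open lid back. The lid looked barely moved afterwards.

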